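# Set the bench demagnetiser and hold a screwdriver over its poles

## Robot

A 6-joint arm with a two-finger parallel gripper is mounted at the origin on a cart in front of the work surface, level with it; the furniture and walls round the work are solid. World frame = base frame: x ahead of the robot, y to its left, z up, the work surface at z = 0. Lengths are in m, angles in degrees, forces in N, time in s.
With the tool pointing down it reaches from about 0.35 to 0.875 m from the base axis. Payload 4.2 kg.
Tool frame: the origin (TCP) lies between the finger pads; the fingertips stand 17 mm ahead of it and the grasp point (between the pads) lies 2 mm behind it; z points along the fingers, y is the line along which they close (so a half turn about z gives the same grasp; the last joint's range is limited). The gripper opens to 87 mm and grips with 3 to 60 N. Pads are 19 mm wide; open, the fingers measure 117 mm over their backs; the gripper's body (75 mm by 190 mm) begins 51 mm behind the grasp point.
Start: joints at [-62.303, 22.042, 0.453, 0, -68.411, -14.817], TCP at [0.139, -0.609, 0.24] pointing down, gripper open.
Joint ranges: [-179.83, 179.83], [-69.29, 118.12], [-61.27, 80.66], [-181.25, 117.63], [-171.15, -9.14], [-177.46, 177.46]. Speed limits (degrees/s): [159.86, 159.86, 180, 180, 180, 180].

## Interface

Orientations are given as a 3x3 rotation matrix whose columns are the frame's x, y, z axes.
In Python, from station import r gives the robot as it stands.
- The arm moves only by the tool servo_tool, never from a script. Its argument "targets" is a list of rows, each a list of 5 numbers: the shift along the world's x, y, z in units of 30 mm (1.0 is 30 mm), then the turn about the world's z in rad, then the finger opening in mm, from 0 to 87. In form: [[x, y, z, turn, gripper], ...]. A call has exactly 5 rows; each row is the pose to reach, as a shift and turn from the pose commanded when the call began; what a row does not reach only later rows make up. A row lasts 1/12 s, in which the tool goes at most 41.7 mm and 7.16 degrees, less where a joint would pass 70% of its speed; a pose out of reach is approached as far as the arm can. A call with a gripper value outside its range is refused whole. The fingers move at their own pace and stop on an object; the grip force is fixed at half the most. Time passes only in rows, so rows that repeat a pose let the fingers close, or fill a call up. It gives the time, the measured TCP pose, the force, the opening and the grip force at its end, in the units of the state.
- r.sense(): the state, without advancing time (a new reading comes with each control period).
- r.capture(name): name is "side" or "top" or "wrist"; returns a dict with "pixels" (420x560x3 uint8, red, green, blue), "fx", "fy", "cx", "cy" (pixels), "dist_coeffs" ([k1, k2, p1, p2, k3] as OpenCV has them; the pictures are not rectified), "world_from_camera" (4x4, takes a point from camera to world coordinates). Camera axes: x right, y down, z forward; pixel columns grow to the right and rows downward; lengths in m; the calibration is good to about 2 mm. A picture is of the moment at which its call begins. There is no depth.
- r.finish_job(): hands the job in; it is judged then, once.
The state is a dict: "time_s": time; "joints": joint angles; "joint_velocities": joint speeds; "effort": joint torques, N m; "tcp_pos": TCP position; "ee_rot": TCP orientation; "wrist_force": force on the tool from outside, world axes, zero at the start; "moment": the same for the moment, N m; "gripper_width": opening from 0.0 (shut) to 1.0 (fully open); "gripper_force": force on a finger pad.
Only numpy, scipy, OpenCV 4.12 (cv2) and the standard library are available. Lean on these libraries where they do the work, as an engineer would, in place of code of your own. Each camera call takes 0.05 s, during which the arm holds its last target. There are 200 camera calls.

## Task

First turn the demagnetiser's dial clockwise until its white pointer lines up with the small tab on the ring round it, and leave it there. Then take the screwdriver by its handle, carry it over the row of boxes and the cup without disturbing anything, and finish holding it level about 15 mm above the pole bars: the middle of its bare steel shank over the middle of the slot between the bars and in line with the slot. It must never touch the demagnetiser; do not put it down, the job ends with it held still there.

Things in the scene. Friction and masses are not known exactly. Their poses are not given: they have to be found in the camera images.
- demagnetiser: Fixed grey case, 130 x 210 mm, its flat top 50 mm above the bench; origin at the centre of its underside, z up. On its top, 50 mm to +y of the centre, are two bright steel pole bars (90 x 20 x 6 mm, along x) with a 12 mm slot between them; 52 mm to -y of the centre is the dial. It stands to the right of the row of boxes.
- slot_centre (a point): Middle of the slot between the pole bars, at the height of the bars' top faces (56 mm above the bench). Its x axis runs along the slot, z up. The hover is judged here.
- dial_grip (a point): On the dial's vertical axis, 18 mm above the case top, at the height to grip. The dial is a black disc (48 mm across, top 6 mm above the case) with an upright grip bar 38 mm long, 12 mm wide, from 6 to 25 mm above the case. This frame turns with the dial: its x axis runs along the bar to the pointer end, z up.
- dial_pointer (a point): Outer end of the dial's white pointer line, 25 mm from the dial's axis, 6 mm above the case top.
- set_mark (a point): Inner end of the small dark tab (10 x 3 mm, standing up to 5 mm above the case) on the metal ring round the dial, 25 mm from the dial's axis at the height of dial_pointer: the two points meet when the dial is set. The ring is stiff, not to be turned.
- dial (a joint): Dial angle in rad, growing clockwise seen from above; 0 = pointer along the demagnetiser's +x. Starts at 0.15 to 0.6; light friction (0.03 N m), stays where left, no spring or click.
- set_ring (a joint): Angle of the ring's tab, in the same sense and from the same zero as the dial; 1.2 to 1.6. The dial is set when joint dial equals it.
- screwdriver: Loose screwdriver lying on the bench left of the row, 212 mm long, 55 to 115 g. Origin at the middle of its length, on its underside; long axis = y, z up as it lies. Its round handle, 26 mm thick, spans y = 0 to +106 mm, its bare steel shank, 6 mm thick, y = -106 to 0 mm; both are centred 12 mm above the underside. At the start the shank points roughly away from the robot.
- handle_mid (a point): On the screwdriver's axis in its handle, 50 mm to the handle side of the middle, 12 mm above the underside, close to the balance point: grip here.
- shank_mid (a point): On the screwdriver's axis in the middle of its bare shank, 50 mm to the blade side of the middle (100 mm from handle_mid); the shank's underside is 3 mm below it.
- cup: Loose grey upright pipe cup, 68 mm across, 125 mm tall, in the middle of the row; origin under its centre, x axis along the row.
- box_near: Loose small dark-blue carton, 62 x 100 x 45 mm high, in the row on the robot's side of the cup, its long side along the row; origin under its centre.
- box_far: The same kind of carton, in the row beyond the cup.
- tape_roll: Loose roll of tape lying flat, 90 mm across, 24 mm high, near the front edge of the bench; origin under its centre. A bystander.
- tape_measure: Loose tape measure, 36 x 78 x 64 mm high, to the right near the front edge; origin under its centre. A bystander.
Things that resemble listed ones, but are neither listed nor needed, are in the scene too. What is shaped like the cup but orange or red is not meant.

How it is judged:
By the outcome, as a careful person would: the job done as asked, in the order asked, and still so for the second after the job is handed in, while the arm keeps its last pose, push and grip.
It also fails if it takes over 64 s, if anything falls off the work surface, if the arm or the gripper's body presses on something with over 40 N, if the wrist force passes 120 N, or if a joint passes its speed limit or range.

## Working session

There is one attempt and no reset: what is moved stays moved. The work goes in short steps, Python scripts to look and compute and a tool call to move; the robot and the scene stay as the last step left them, time stands still between calls to the robot, and variables do not carry over. Pictures are saved under pics/ and viewed, at most 10 in all, crops included, and the job is handed in when it is done.

Besides the shell and the picture viewer there is one more tool, called after ">>>" by a JSON object that holds its "op" and its "data". servo_tool: Moves the arm, as the interface text tells. Its arguments: {"type":"object","properties":{"targets":{"type":"array","items":{"type":"array","items":{"type":"number"}}}},"required":["targets"]}

```bash
mkdir -p pics
cat > h.py <<'E'
import numpy as np, cv2, pickle
from station import r
def cap(n,f):
    d=r.capture(n); cv2.imwrite(f'pics/{f}.png',d['pixels'][:,:,::-1]); pickle.dump(d,open(f'pics/{f}.pkl','wb')); return d
def load(f): return pickle.load(open(f'pics/{f}.pkl','rb'))
def K(d): return np.array([[d['fx'],0,d['cx']],[0,d['fy'],d['cy']],[0,0,1.]])
def ray(d,uv):
    p=cv2.undistortPoints(np.array([[uv]],float),K(d),np.array(d['dist_coeffs'],float))[0,0]
    T=np.array(d['world_from_camera']); return T[:3,3],T[:3,:3]@np.array([p[0],p[1],1.])
def atz(d,uv,z):
    o,v=ray(d,uv); return o+v*(z-o[2])/v[2]
def tri(obs):
    A=np.zeros((3,3));b=np.zeros(3)
    for d,uv in obs:
        o,v=ray(d,uv); v=v/np.linalg.norm(v); P=np.eye(3)-np.outer(v,v); A+=P;b+=P@o
    return np.linalg.solve(A,b)
def proj(d,X):
    T=np.linalg.inv(np.array(d['world_from_camera'])); R=T[:3,:3]
    return cv2.projectPoints(np.array(X,float).reshape(-1,1,3),cv2.Rodrigues(R)[0],T[:3,3],K(d),np.array(d['dist_coeffs'],float))[0][:,0]
E
python3 - <<'E'
from h import *
a=cap('top','top0');b=cap('side','side0');
for d in (a,b): print(np.round(d['world_from_camera'],3).tolist(),d['fx'])
s=r.sense(); print(s['time_s'],s['tcp_pos'],np.round(s['ee_rot'],3).tolist(),s['gripper_width'])
E
```

```text
[[-0.014, -0.996, 0.085, 0.436], [-1.0, 0.015, 0.012, -0.053], [-0.013, -0.084, -0.996, 1.116], [0.0, 0.0, 0.0, 1.0]] 424.8285334904974
[[0.97, 0.179, -0.163, 0.682], [0.242, -0.692, 0.68, -0.772], [0.009, -0.699, -0.715, 0.834], [0.0, 0.0, 0.0, 1.0]] 429.5998748012496
0.1 [ 0.13921385 -0.60876726  0.2385616 ] [[-0.975, -0.223, -0.001], [-0.223, 0.975, 0.002], [0.0, 0.002, -1.0]] 0.997374818172722
```

View pics/top0.png

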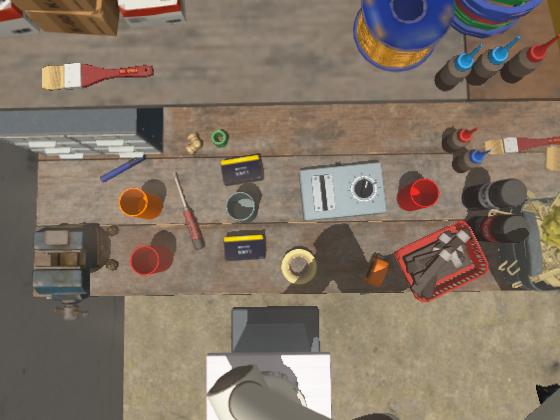

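View pics/side0.png

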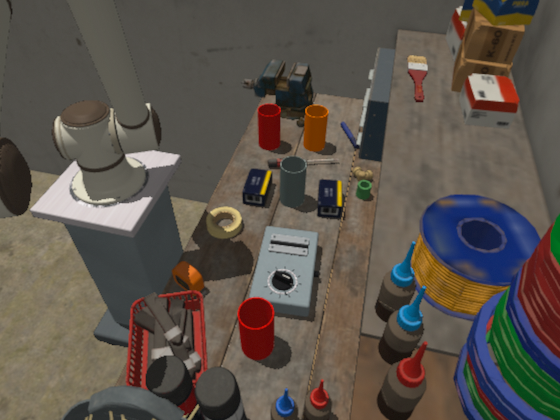

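Candidates for the screwdriver: the red-handled tool at top (188,210), the blue pen at (122,167), and the brush at (97,75). The red-handled one with a bare steel shank, left of the row, fits. For the cup, the grey one at (241,207) is meant, not the red or orange ones. I'll confirm both in an enlarged crop.

Run:
```python
from h import *
a=load('top0')['pixels'];b=load('side0')['pixels']
def c(p,x,y,w,h,s): return cv2.resize(p[y:y+h,x:x+w,::-1],(w*s,h*s),interpolation=cv2.INTER_CUBIC)
i=np.vstack([np.hstack([c(a,150,165,100,75,4),c(a,295,153,100,75,4)]),np.hstack([c(b,258,130,100,75,4),c(b,240,225,100,75,4)])])
cv2.imwrite('pics/crop1.png',i)
```

```text
(no output)
```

View pics/crop1.png

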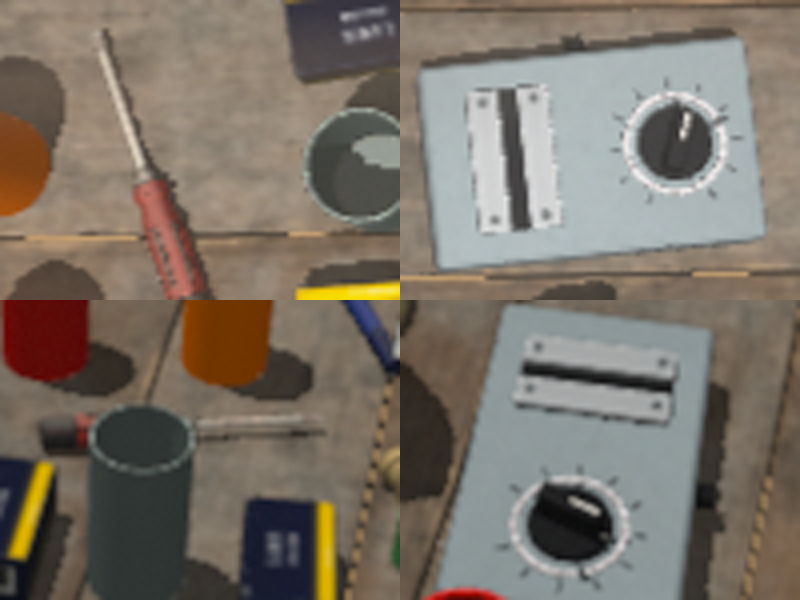

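The crop confirms the red screwdriver and the demagnetiser with its dial, pointer at the bar's end. The ring's tab is not clear yet, so the wrist camera will look at it.

Run:
```python
from h import *
from scipy.optimize import least_squares
a=load('top0');b=load('side0')
f=lambda x,y,ox,oy:((x+.5)/4-.5+ox,(y+.5)/4-.5+oy)
T2=lambda x,y:f(x-400,y,295,153); S2=lambda x,y:f(x-400,y-300,240,225)
T1=lambda x,y:f(x,y,150,165); S1=lambda x,y:f(x,y-300,258,130)
L={'pp':(45,76,56),'pm':(45,24,56),'mp':(-45,76,56),'mm':(-45,24,56),'PP':(65,105,50),'PM':(65,-105,50),'MM':(-65,-105,50),'MP':(-65,105,50)}
to={'pp':(466,90),'mp':(482,232),'pm':(548,85),'mm':(563,228),'PP':(420,68),'PM':(742,37),'MM':(765,237),'MP':(437,268)}
so={'mp':(525,338),'pp':(678,360),'pm':(668,422),'mm':(513,400),'MP':(505,305),'PP':(712,330)}
def W(p,q):
    l=np.array(q)/1000; c,s=np.cos(p[3]),np.sin(p[3]); return [p[0]+c*l[0]-s*l[1],p[1]+s*l[0]+c*l[1],p[2]+l[2]]
def res(p):
    return np.concatenate([(proj(a,W(p,L[k]))[0]-T2(*v)) for k,v in to.items()]+[(proj(b,W(p,L[k]))[0]-S2(*v)) for k,v in so.items()])
s=least_squares(res,[.5,-.25,0,0]); p=s.x
print('demag',p.round(4),'rms px',np.sqrt(np.mean(s.fun**2)))
print('slot',np.round(W(p,(0,50,56)),4),'dial',np.round(W(p,(0,-52,68)),4))
print('tip tri',tri([(a,T1(103,32)),(b,S1(323,430))]).round(4))
print('hend tri',tri([(a,(199.5,247)),(b,S1(42,438))]).round(4))
print('ferr@12',atz(a,T1(146,178),.012),'tip@12',atz(a,T1(103,32),.012),'end@12',atz(a,(199.5,247),.012))
print('cup top',atz(a,(241,207),.125), 'boxes',atz(a,(242,169),.045),atz(a,(245,246),.045))
```

```text
demag [ 0.5647 -0.1965 -0.0043  0.0793] rms px 0.5399732183288184
slot [ 0.5607 -0.1467  0.0517] dial [ 0.5688 -0.2484  0.0637]
tip tri [0.6262 0.2403 0.0019]
hend tri [0.4268 0.1741 0.006 ]
ferr@12 [0.52655888 0.20838753 0.012     ] tip@12 [0.62354227 0.23736272 0.012     ] end@12 [0.42743396 0.17308301 0.012     ]
cup top [0.52029666 0.05256659 0.125     ] boxes [0.62442407 0.05792646 0.045     ] [0.42863609 0.05161085 0.045     ]
```

>>> {"op": "servo_tool", "data": {"targets": [[0.96, 0.8, 0, -0.036, 87], [1.92, 1.6, 0, -0.07, 87], [2.88, 2.4, 0, -0.11, 87], [3.84, 3.2, 0, -0.14, 87], [4.8, 4.0, 0, -0.18, 87]]}}

```text
time_s: 0.52
tcp_pos: [0.2842, -0.4878, 0.2391]
ee_rot: [[-0.999, -0.043, -0.0], [-0.043, 0.999, 0.001], [0.0, 0.001, -1.0]]
wrist_force: [0.3, -0.2, -0.6]
gripper_width: 0.998
gripper_force: 0.0
```

>>> {"op": "servo_tool", "data": {"targets": [[0.96, 0.8, 0, -0.036, 87], [1.92, 1.6, 0, -0.07, 87], [2.88, 2.4, 0, -0.11, 87], [3.84, 3.2, 0, -0.14, 87], [4.8, 4.0, 0, -0.18, 87]]}}

```text
time_s: 0.93
tcp_pos: [0.4283, -0.3676, 0.2392]
ee_rot: [[-0.991, 0.136, -0.001], [0.136, 0.991, 0.0], [0.001, 0.0, -1.0]]
wrist_force: [-0.3, -0.6, 1.1]
gripper_width: 1.005
gripper_force: 0.0
```

>>> {"op": "servo_tool", "data": {"targets": [[0.96, 0.8, 0, -0.036, 50], [1.92, 1.6, 0, -0.07, 50], [2.88, 2.4, 0, -0.11, 50], [3.84, 3.2, 0, -0.14, 50], [4.7, 4.0, 0, -0.18, 50]]}}

```text
time_s: 1.35
tcp_pos: [0.5696, -0.2476, 0.239]
ee_rot: [[-0.95, 0.311, -0.001], [0.311, 0.95, 0.0], [0.001, 0.0, -1.0]]
wrist_force: [-0.2, -0.7, 0.5]
gripper_width: 0.706
gripper_force: 0.0
```

Run:
```python
from h import *
d=cap('wrist','w1'); s=r.sense(); print(s['time_s'],s['tcp_pos'],np.round(s['ee_rot'],3).tolist(),s['wrist_force'])
print('redcup',tri([(load('top0'),(418.5,193)),(load('side0'),(256,312))]))
print(np.round(d['world_from_camera'],3).tolist(),proj(d,[.5688,-.2484,.056]))
cv2.imwrite('pics/w1b.png',cv2.resize(d['pixels'][:,:,::-1],(800,600),interpolation=cv2.INTER_CUBIC))
```

```text
1.4 [ 0.57382288 -0.24424128  0.23836844] [[-0.951, 0.309, 0.002], [0.309, 0.951, 0.001], [-0.002, 0.001, -1.0]] [3.76884016 0.41362249 0.66759129]
redcup [ 0.54767417 -0.36825877  0.11059343]
[[0.311, 0.915, 0.256, 0.499], [0.95, -0.299, -0.085, -0.226], [-0.001, 0.27, -0.963, 0.384], [0.0, 0.0, 0.0, 1.0]] [[284.81820477 193.40583134]]
```

View pics/w1b.png

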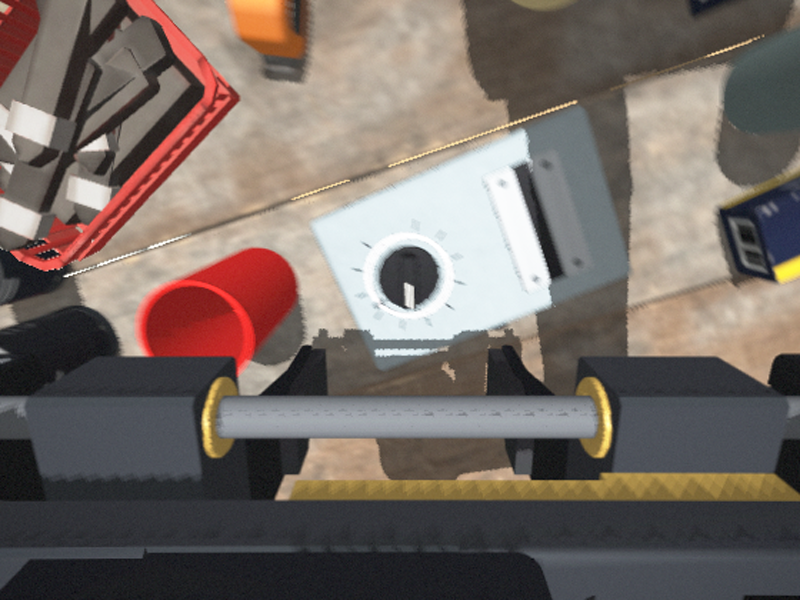

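The view shows the dial at (408,278) in the enlarged picture, its white pointer downward (world +x side), and the red cup close by at (200,320). I'll take a sharp zoom of the dial to find the tab.

Run:
```python
from h import *
d=cap('wrist','w2'); s=r.sense(); print(s['time_s'],s['tcp_pos'],s['wrist_force'])
p=proj(d,[.5688,-.2484,.056])[0];print(p)
x,y=int(p[0])-40,int(p[1])-30
print(x,y); c=d['pixels'][y:y+60,x:x+80,::-1].astype(float); c=np.clip(255*(c/255)**1.6,0,255).astype(np.uint8)
cv2.imwrite('pics/w2c.png',cv2.resize(c,(800,600),interpolation=cv2.INTER_CUBIC))
```

```text
1.45 [ 0.57141622 -0.24589027  0.23821851] [-0.0028895  -0.28465869 -0.95112741]
[280.295497   190.33001971]
240 160
```

View pics/w2c.png

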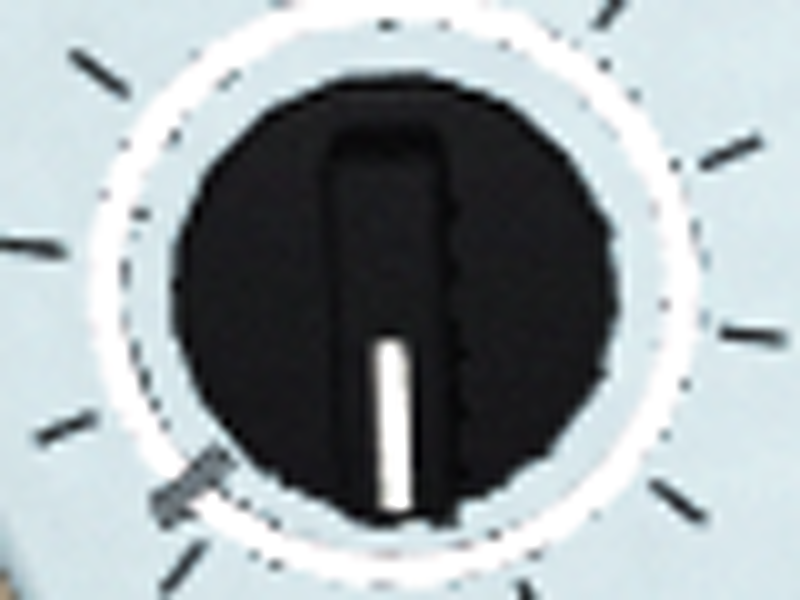

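Tab found at crop (225,455)–(165,510), i.e. wrist pixels about (262,205)–(256,211). The pointer runs (389,345)→(398,510), so the bar is already almost square to the fingers.

Run:
```python
from h import *
d=load('w2'); g=lambda x,y:((x+.5)/10-.5+240,(y+.5)/10-.5+160)
A=lambda x,y,z:atz(d,g(x,y),z)
for off in (0,-.004):
  c=A(398,298,.056+off); print('centre',c)
  h=lambda p,q:np.degrees(np.arctan2(*(q-p)[1::-1]))
  print('pointer',h(A(390,345,.056+off),A(397.5,510,.056+off)),'bar L',h(A(330,150,.075+off),A(340,490,.075+off)),'tab line',h(A(225,455,.055+off),A(165,508,.055+off)),
  'centre->tab', h(c,A(222,456,.055+off)),h(c,A(163,508,.055+off)), 'r',np.linalg.norm((A(222,456,.055+off)-c)[:2]))
  print('ptr end',h(c,A(398,512,.056+off)),np.linalg.norm((A(398,512,.056+off)-c)[:2]))
print(np.linalg.norm((A(172,290,.056)-A(616,300,.056))[:2]))
s=r.sense(); R=s['ee_rot']; print('tooly',np.degrees(np.arctan2(R[1][1],R[0][1])),s['tcp_pos'])
# disc center by two views
print(tri([(load('top0'),((676.5-400)/4-.5+295,(142.5)/4-.5+153)),(d,g(396,298))]))
```

```text
centre [ 0.56749994 -0.24901415  0.056     ]
pointer -15.729424779455343 bar L -16.892384899792678 tab line -66.05976859751117 centre->tab -65.28570219929583 -65.4973995736071 r 0.02560408945188564
ptr end -18.231629415065683 0.023275342138390564
centre [ 0.56829024 -0.24933738  0.052     ]
pointer -15.729424779455337 bar L -16.892384899792713 tab line -66.05976859751114 centre->tab -65.28962593774305 -65.50034698127105 r 0.025914066392680214
ptr end -18.231629415065754 0.023559719400694883
0.046446824211287714
tooly 72.18407062736112 [ 0.57141622 -0.24589027  0.23821851]
[ 0.57046872 -0.25054707  0.04220403]
```

>>> {"op": "servo_tool", "data": {"targets": [[0, 0, -1.2, 0, 40], [0, 0, -2.4, 0, 40], [0, 0, -3.6, 0, 40], [0, 0, -4.6, 0, 40], [0, 0, -5.0, 0, 40]]}}

```text
time_s: 1.87
tcp_pos: [0.5646, -0.2487, 0.0841]
ee_rot: [[-0.95, 0.311, -0.009], [0.311, 0.95, 0.003], [0.01, -0.0, -1.0]]
wrist_force: [-0.3, -0.2, 0.3]
gripper_width: 0.466
gripper_force: 0.0
```

>>> {"op": "servo_tool", "data": {"targets": [[0, 0, -0.2, 0, 40], [0, 0, -0.35, 0, 40], [0, 0, -0.35, 0, 20], [0, 0, -0.35, 0, 8], [0, 0, -0.35, 0, 8]]}}

```text
time_s: 2.28
tcp_pos: [0.5692, -0.2495, 0.0806]
ee_rot: [[-0.951, 0.31, 0.003], [0.31, 0.951, -0.001], [-0.003, 0.0, -1.0]]
wrist_force: [-0.3, -0.2, 0.0]
gripper_width: 0.313
gripper_force: 0.0
```

>>> {"op": "servo_tool", "data": {"targets": [[0, 0, 0, 0, 8], [0, 0, 0, 0, 8], [0, 0, 0, 0, 8], [0, 0, 0, 0, 8], [0, 0, 0, 0, 8]]}}

```text
time_s: 2.7
tcp_pos: [0.5693, -0.2486, 0.0801]
ee_rot: [[-0.951, 0.309, 0.002], [0.309, 0.951, 0.0], [-0.002, 0.001, -1.0]]
wrist_force: [1.2, 4.8, 4.4]
gripper_width: 0.136
gripper_force: 30.0
```

>>> {"op": "servo_tool", "data": {"targets": [[0, 0, 0, -0.1, 8], [0, 0, 0, -0.2, 8], [0, 0, 0, -0.3, 8], [0, 0, 0, -0.4, 8], [0, 0, 0, -0.5, 8]]}}

```text
time_s: 3.12
tcp_pos: [0.5691, -0.249, 0.08]
ee_rot: [[-0.683, 0.731, 0.002], [0.731, 0.683, -0.0], [-0.001, 0.001, -1.0]]
wrist_force: [-0.8, 3.6, 5.1]
gripper_width: 0.134
gripper_force: 30.0
```

>>> {"op": "servo_tool", "data": {"targets": [[0, 0, 0, -0.1, 8], [0, 0, 0, -0.2, 8], [0, 0, 0, -0.28, 8], [0, 0, 0, -0.33, 8], [0, 0, 0, -0.33, 8]]}}

```text
time_s: 3.53
tcp_pos: [0.5688, -0.2491, 0.0801]
ee_rot: [[-0.412, 0.911, 0.001], [0.911, 0.412, -0.0], [-0.001, 0.001, -1.0]]
wrist_force: [-0.9, 3.3, 5.8]
gripper_width: 0.138
gripper_force: 30.0
```

>>> {"op": "servo_tool", "data": {"targets": [[0, 0, 0, 0, 8], [0, 0, 0, 0, 8], [0, 0, 0, 0, 8], [0, 0, 0, 0, 8], [0, 0, 0, 0, 8]]}}

```text
time_s: 3.95
tcp_pos: [0.5689, -0.2492, 0.0801]
ee_rot: [[-0.414, 0.91, 0.001], [0.91, 0.414, -0.0], [-0.001, 0.001, -1.0]]
wrist_force: [-0.2, 3.7, 5.9]
gripper_width: 0.135
gripper_force: 30.0
```

Run:
```python
from h import *
d=cap('wrist','w3'); s=r.sense(); R=s['ee_rot'];print('tooly',np.degrees(np.arctan2(R[1][1],R[0][1])),s['tcp_pos'],s['wrist_force'],s['moment'],s['joints'])
p=proj(d,[.5688,-.2484,.056])[0];print(p)
```

```text
tooly 24.466302823575017 [ 0.56883931 -0.2491397   0.08002931] [-0.3870932   3.57069819  4.03030472] [ 0.99861209  0.13356369 -0.01842267] [-8.73733874e+00  3.01620339e+01 -1.13478213e+01  1.03036907e-02
 -4.84167747e+01 -1.46803215e+02]
[286.22941536 252.16208727]
```

>>> {"op": "servo_tool", "data": {"targets": [[0, 0, 0, 0, 40], [0, 0, 0, 0, 40], [0, 0, 0, 0, 40], [0, 0, 0, 0, 40], [0, 0, 0.3, 0, 40]]}}

```text
time_s: 4.42
tcp_pos: [0.5667, -0.2491, 0.0861]
ee_rot: [[-0.412, 0.911, -0.005], [0.911, 0.412, 0.001], [0.003, -0.004, -1.0]]
wrist_force: [-0.3, 0.2, -0.1]
gripper_width: 0.413
gripper_force: 0.0
```

>>> {"op": "servo_tool", "data": {"targets": [[0, 0, 1.2, 0, 40], [0, 0, 2.4, 0, 40], [0, 0, 3.6, 0, 40], [0, 0, 4.8, 0, 40], [0, 0, 5.05, 0, 40]]}}

```text
time_s: 4.83
tcp_pos: [0.571, -0.2507, 0.248]
ee_rot: [[-0.414, 0.91, 0.012], [0.91, 0.414, -0.005], [-0.01, 0.009, -1.0]]
wrist_force: [-0.3, -0.8, 1.2]
gripper_width: 0.46
gripper_force: 0.0
```

>>> {"op": "servo_tool", "data": {"targets": [[0, 0, 0, 0, 40], [0, 0, 0, 0, 40], [0, 0, 0, 0, 40], [0, 0, 0, 0, 40], [0, 0, 0, 0, 40]]}}

```text
time_s: 5.25
tcp_pos: [0.5677, -0.2491, 0.2377]
ee_rot: [[-0.413, 0.911, -0.003], [0.911, 0.413, 0.001], [0.002, -0.003, -1.0]]
wrist_force: [-0.2, 0.1, -0.8]
gripper_width: 0.459
gripper_force: 0.0
```

Run:
```python
from h import *
d=cap('wrist','w4'); s=r.sense(); R=s['ee_rot'];print('tooly',np.degrees(np.arctan2(R[1][1],R[0][1])),s['tcp_pos'])
p=proj(d,[.5688,-.2484,.056])[0]
x,y=int(p[0])-40,int(p[1])-30
print(x,y); c=d['pixels'][y:y+60,x:x+80,::-1].astype(float); c=np.clip(255*(c/255)**1.6,0,255).astype(np.uint8)
cv2.imwrite('pics/w4c.png',cv2.resize(c,(800,600),interpolation=cv2.INTER_CUBIC))
```

```text
tooly 24.383233879837967 [ 0.56788926 -0.24915156  0.23798984]
246 163
```

View pics/w4c.png

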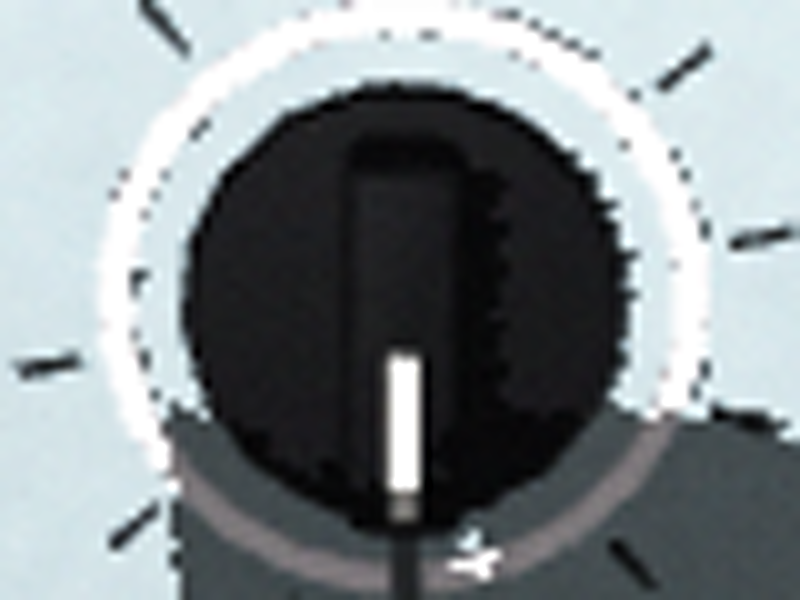

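The picture shows the white pointer ending at (404,520), exactly in line with the tab starting at (403,540), so the dial is set. Next I move over the screwdriver.

>>> {"op": "servo_tool", "data": {"targets": [[-0.2, 0.98, 0, 0.1, 50], [-0.4, 1.96, 0, 0.2, 50], [-0.6, 2.94, 0, 0.3, 50], [-0.8, 3.92, 0, 0.4, 50], [-1.0, 4.9, 0, 0.5, 50]]}}

```text
time_s: 5.72
tcp_pos: [0.5377, -0.1011, 0.2389]
ee_rot: [[-0.802, 0.598, -0.001], [0.598, 0.802, -0.0], [0.001, -0.001, -1.0]]
wrist_force: [-0.4, -0.6, 0.2]
gripper_width: 0.573
gripper_force: 0.0
```

>>> {"op": "servo_tool", "data": {"targets": [[-0.2, 0.98, 0, 0.1, 50], [-0.4, 1.96, 0, 0.2, 50], [-0.6, 2.94, 0, 0.3, 50], [-0.8, 3.92, 0, 0.4, 50], [-1.0, 4.9, 0, 0.5, 50]]}}

```text
time_s: 6.13
tcp_pos: [0.5076, 0.046, 0.2391]
ee_rot: [[-0.99, 0.14, -0.001], [0.14, 0.99, -0.0], [0.001, -0.001, -1.0]]
wrist_force: [-0.0, -0.3, 1.3]
gripper_width: 0.578
gripper_force: 0.0
```

>>> {"op": "servo_tool", "data": {"targets": [[-0.2, 0.98, 0, 0.1, 50], [-0.4, 1.96, 0, 0.2, 50], [-0.6, 2.94, 0, 0.3, 50], [-0.8, 3.92, 0, 0.4, 50], [-1.0, 4.85, 0, 0.46, 50]]}}

```text
time_s: 6.55
tcp_pos: [0.4777, 0.1917, 0.2391]
ee_rot: [[-0.949, -0.314, -0.001], [-0.314, 0.949, -0.001], [0.001, -0.0, -1.0]]
wrist_force: [0.4, -0.0, 0.6]
gripper_width: 0.575
gripper_force: 0.0
```

>>> {"op": "servo_tool", "data": {"targets": [[0, 0, 0, 0, 50], [0, 0, 0, 0, 50], [0, 0, 0, 0, 50], [0, 0, 0, 0, 50], [0, 0, 0, 0, 50]]}}

```text
time_s: 6.97
tcp_pos: [0.4785, 0.1893, 0.2394]
ee_rot: [[-0.951, -0.308, -0.0], [-0.308, 0.951, -0.0], [0.0, -0.0, -1.0]]
wrist_force: [0.2, 0.3, 0.4]
gripper_width: 0.576
gripper_force: 0.0
```

Run:
```python
from h import *
d=cap('wrist','w5'); s=r.sense(); R=s['ee_rot'];print('tooly',np.degrees(np.arctan2(R[1][1],R[0][1])),s['tcp_pos'],s['joints'])
cv2.imwrite('pics/w5b.png',cv2.resize(d['pixels'][:,:,::-1],(800,600),interpolation=cv2.INTER_CUBIC))
t=load('top0')
print('red',atz(t,(145,258),.0),atz(t,(144,260),.125),'orange',atz(t,(135,203),.125))
```

```text
tooly 107.94453950728692 [0.4785061  0.18934594 0.2395018 ] [ 3.96819981e+01  1.12767783e+01 -1.48343848e+01  3.95159423e-03
 -6.39010031e+01 -1.11739198e+02]
red [0.40046679 0.31914474 0.        ] [0.39979788 0.27977884 0.125     ] orange [0.53354785 0.30285659 0.125     ]
```

View pics/w5b.png

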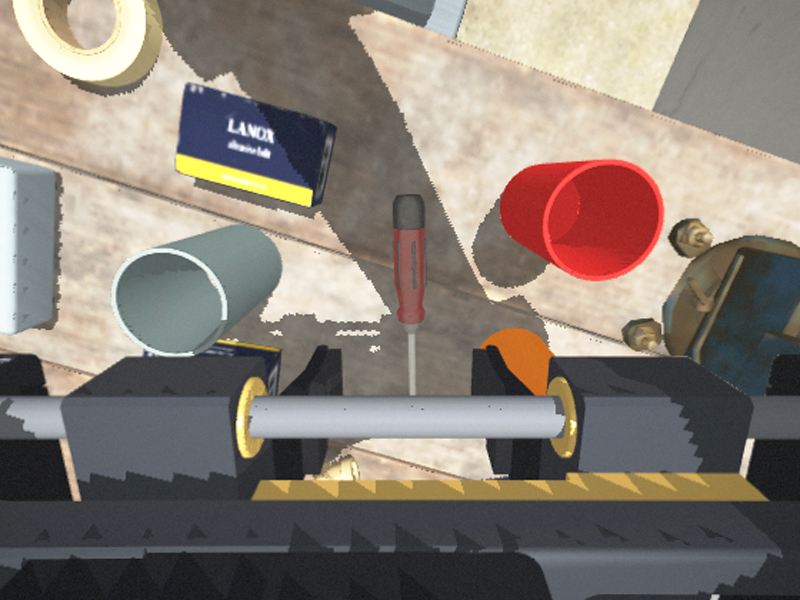

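The picture shows the screwdriver between the fingers' line: handle end (408,196), handle/shank boundary (410,325); red cup at (603,220) and orange at (515,360) to the right, and grey cup at (170,300) to the left.

Run:
```python
from h import *
d=load('w5');t=load('top0');b=load('side0'); k=.7
g=lambda x,y:((x+.5)*k-.5,(y+.5)*k-.5)
for n,u,v in (('end',(408.5,196),(199.5,247)),('ferr',(411,325),(150+146/4,165+178/4))):
    print(n,tri([(d,g(*u)),(t,v)]),atz(d,g(*u),.012))
p=atz(d,g(409,215),.012);q=atz(d,g(411.5,320),.012);print('heading',np.degrees(np.arctan2(*(q-p)[1::-1])), 'shank',np.degrees(np.arctan2(*(atz(d,g(412.5,390),.012)-atz(d,g(411,335),.012))[1::-1])))
T=np.array([.4785,.1893]);n=np.array([-.308,.951]);m=np.array([.951,.308])
for nm,X in (('red',tri([(d,g(604,220)),(b,(269.5,112))])),('red2',tri([(d,g(604,220)),(t,(144,261))])),('cup',tri([(d,g(170,302)),(t,(241,208))])),('cupb',tri([(d,g(170,302)),(b,(293,166))])),('orange',tri([(t,(134,203)),(b,(316.5,112))]))):
    e=X[:2]-T; print(nm,X.round(3),'along closing',e@n,'along axis',e@m)
```

```text
end [0.42576741 0.17248527 0.01259667] [0.42411849 0.17203536 0.012     ]
ferr [0.52547504 0.20702703 0.01471698] [0.52649421 0.20759555 0.012     ]
heading 19.416229906929658 shank 19.57256117994164
red [0.399 0.285 0.111] along closing 0.11573260068365032 along axis -0.04559889323236403
red2 [0.397 0.283 0.114] along closing 0.1145456750468402 along axis -0.04826215135028536
cup [0.52  0.054 0.124] along closing -0.14160334359148563 along axis -0.00274309959094228
cupb [0.524 0.053 0.119] along closing -0.14383327100286575 along axis 0.0012160237784022698
orange [0.537 0.308 0.12 ] along closing 0.09487092869290438 along axis 0.0917594724799315
```

Run:
```python
import numpy as np
C={'red':np.array([.398,.284]),'cup':np.array([.521,.0535]),'or':np.array([.537,.308])}
a=np.radians(19.4);H=np.array([.526,.2075])-.050*np.array([np.cos(a),np.sin(a)]);print('handle_mid',H)
m=np.array([np.cos(a),np.sin(a)]);n=np.array([-m[1],m[0]])
def clr(P,f):
    mm=np.array([np.cos(f),np.sin(f)]);nn=np.array([-mm[1],mm[0]])
    return {k:1e3*(np.hypot(max(abs((c-P)@nn)-.095,0),max(abs((c-P)@mm)-.0375,0))-.034) for k,c in C.items()}
for ph in (0,4,8,12,16,20,-30,-20):
    best=max(((min(clr(H+g*m+s*n,a+np.radians(ph)).values()),g,s) for g in np.arange(-.03,.031,.003) for s in np.arange(-.024,.025,.002)))
    print(ph,np.round(best,4),{k:round(v,1) for k,v in clr(H+best[1]*m+best[2]*n,a+np.radians(ph)).items()})
```

```text
handle_mid [0.47883887 0.19089194]
0 [ 4.5955  0.018  -0.01  ] {'red': np.float64(5.3), 'cup': np.float64(4.6), 'or': np.float64(4.7)}
4 [ 4.2219  0.024  -0.008 ] {'red': np.float64(5.6), 'cup': np.float64(4.2), 'or': np.float64(5.0)}
8 [ 5.1564  0.03   -0.006 ] {'red': np.float64(6.4), 'cup': np.float64(6.1), 'or': np.float64(5.2)}
12 [ 6.2534e+00  3.0000e-02 -6.0000e-03] {'red': np.float64(6.3), 'cup': np.float64(7.5), 'or': np.float64(11.1)}
16 [ 8.758e+00  3.000e-02 -8.000e-03] {'red': np.float64(9.7), 'cup': np.float64(8.8), 'or': np.float64(17.1)}
20 [ 1.20368e+01  3.00000e-02 -8.00000e-03] {'red': np.float64(12.0), 'cup': np.float64(13.1), 'or': np.float64(22.3)}
-30 [ 1.15521e+01 -1.80000e-02 -6.00000e-03] {'red': np.float64(12.5), 'cup': np.float64(11.6), 'or': np.float64(12.3)}
-20 [ 3.4447 -0.009  -0.004 ] {'red': np.float64(3.4), 'cup': np.float64(3.5), 'or': np.float64(5.7)}
```

The gripper's body would hit the red cup at the nominal grip, so the grip has to shift slightly. I'll refine the cups' positions with silhouettes first.

```bash
cat > fit.py <<'E'
from h import *
from scipy.optimize import least_squares
def mask(d,col,box):
    h=cv2.cvtColor(d['pixels'],cv2.COLOR_RGB2HSV).astype(int); H,S,V=h[...,0],h[...,1],h[...,2]
    m={'red':((H<4)|(H>174))&(S>200)&(V>60),'or':(H>=7)&(H<20)&(S>200)&(V>60)}[col]
    x0,y0,x1,y1=box; z=np.zeros_like(m); z[y0:y1,x0:x1]=m[y0:y1,x0:x1]
    n,l,st,_=cv2.connectedComponentsWithStats(z.astype(np.uint8)); i=1+np.argmax(st[1:,4]); x,y,w,hh=st[i,:4]
    return np.array([x-.5,y-.5,x+w-.5,y+hh-.5])
t=np.linspace(0,2*np.pi,60)
def cyl(p): return np.array([[p[0]+p[3]*np.cos(a),p[1]+p[3]*np.sin(a),z] for z in (0,p[2]) for a in t])
def bb(d,p): q=proj(d,cyl(p)); return np.r_[q.min(0),q.max(0)]
def fit(obs,p0):
    B=[(d,mask(d,c,b)) for d,c,b in obs]
    s=least_squares(lambda p:np.concatenate([bb(d,p)-m for d,m in B]),p0,x_scale=.01); return s.x,s.fun
T,S,Wr=load('top0'),load('side0'),load('w5')
for n,o,p in (('red',[(T,'red',(120,235,180,285)),(S,'red',(245,90,290,160)),(Wr,'red',(330,100,480,205))],[.4,.284,.12,.034]),
            ('or',[(T,'or',(105,175,170,230)),(S,'or',(295,90,340,160))],[.537,.308,.12,.034])):
    x,f=fit(o,p); print(n,x.round(4),f.round(1))
E
python3 fit.py
```

```text
red [0.4149 0.2945 0.1295 0.0036] [-11.9 -16.5   0.3 -18.3  15.7   1.8  -4.7  -7.6  -3.2 -11.3   1.2  -7.3]
or [0.5372 0.31   0.1242 0.0323] [ 0.1 -0.5 -0.4 -0.3 -0.6  0.  -0.5  0.2]
```

```bash
sed -i 's/((H<4)|(H>174))&(S>200)&(V>60)/((H<6)|(H>172))\&(S>150)\&(V>40)/' fit.py
cat >> fit.py <<'E'
for d,c,b in [(T,'red',(120,235,180,285)),(S,'red',(245,90,290,160)),(Wr,'red',(330,100,480,205))]: print(mask(d,c,b), bb(d,[.398,.284,.125,.034]).round(1))
E
python3 fit.py
```

```text
red [0.3995 0.28   0.1219 0.0339] [ 0.5 -0.3  3.1  0.2 -0.7  1.2 -0.7  0.3  0.9  0.8  0.7 -0. ]
or [0.5372 0.31   0.1242 0.0323] [ 0.1 -0.5 -0.4 -0.3 -0.6  0.  -0.5  0.2]
[129.5 245.5 169.5 274.5] [127.7 245.8 171.2 275.5]
[257.5 102.5 280.5 149.5] [256.7 102.1 279.6 149. ]
[349.5 111.5 463.5 196.5] [353.9 111.8 471.8 197.2]
```

Run:
```python
import numpy as np
C={'red':np.array([.399,.282]),'cup':np.array([.521,.0535]),'or':np.array([.537,.310])}
a=np.radians(19.4);m=np.array([np.cos(a),np.sin(a)]);n=np.array([-m[1],m[0]]);H=np.array([.526,.2075])-.050*m
def clr(P,f):
    mm=np.array([np.cos(f),np.sin(f)]);nn=np.array([-mm[1],mm[0]])
    return {k:1e3*(np.hypot(max(abs((c-P)@nn)-.095,0),max(abs((c-P)@mm)-.0375,0))-.034) for k,c in C.items()}
for ph in (-1.5,0,2):
    b=max(((min(clr(H+g*m+s*n,a+np.radians(ph)).values()),g,s) for g in np.arange(0,.031,.001) for s in np.arange(-.024,.025,.001)))
    P=H+b[1]*m+b[2]*n; print(ph,np.round(b,4),P,(P-[.4785,.1893])/.03,clr(P,a+np.radians(ph)))
```

```text
-1.5 [ 4.1487  0.017  -0.011 ] [0.49852742 0.18616323] [ 0.66758082 -0.10455889] {'red': np.float64(4.57293296947707), 'cup': np.float64(4.148685239543537), 'or': np.float64(4.770730811817205)}
0 [ 4.1877  0.019  -0.01  ] [0.50008171 0.18777078] [ 0.7193903  -0.05097406] {'red': np.float64(4.1876651114621595), 'cup': np.float64(4.59548366451204), 'or': np.float64(4.762107186839566)}
2 [ 4.2507  0.022  -0.009 ] [0.50257922 0.18971048] [0.80264053 0.01368281] {'red': np.float64(4.250673755547226), 'cup': np.float64(4.540880185639418), 'or': np.float64(4.693748888027635)}
```

>>> {"op": "servo_tool", "data": {"targets": [[0.35, -0.03, 0, 0.025, 70], [0.7, -0.06, -0.5, 0.025, 70], [0.7, -0.06, -1.2, 0.025, 70], [0.7, -0.06, -1.8, 0.025, 70], [0.7, -0.06, -2.1, 0.025, 70]]}}

```text
time_s: 7.43
tcp_pos: [0.4985, 0.187, 0.1743]
ee_rot: [[-0.944, -0.331, -0.003], [-0.331, 0.944, -0.002], [0.004, -0.001, -1.0]]
wrist_force: [0.0, 0.3, -1.0]
gripper_width: 0.788
gripper_force: 0.0
```

>>> {"op": "servo_tool", "data": {"targets": [[0, 0, -0.3, 0, 70], [0, 0, -0.6, 0, 70], [0, 0, -0.9, 0, 70], [0, 0, -1.2, 0, 70], [0, 0, -1.5, 0, 70]]}}

```text
time_s: 7.85
tcp_pos: [0.4996, 0.1886, 0.1312]
ee_rot: [[-0.943, -0.333, 0.001], [-0.333, 0.943, 0.001], [-0.001, 0.0, -1.0]]
wrist_force: [0.2, 0.2, -0.9]
gripper_width: 0.804
gripper_force: 0.0
```

>>> {"op": "servo_tool", "data": {"targets": [[0, 0, -0.3, 0, 70], [0, 0, -0.6, 0, 70], [0, 0, -0.9, 0, 70], [0, 0, -1.2, 0, 70], [0, 0, -1.5, 0, 70]]}}

```text
time_s: 8.27
tcp_pos: [0.4994, 0.1885, 0.0857]
ee_rot: [[-0.943, -0.333, 0.0], [-0.333, 0.943, -0.0], [-0.0, -0.0, -1.0]]
wrist_force: [0.1, -0.0, -0.2]
gripper_width: 0.806
gripper_force: 0.0
```

>>> {"op": "servo_tool", "data": {"targets": [[0, 0, -0.4, 0, 70], [0, 0, -0.8, 0, 70], [0, 0, -1.2, 0, 70], [0, 0, -1.5, 0, 70], [0, 0, -1.7, 0, 70]]}}

```text
time_s: 8.68
tcp_pos: [0.4989, 0.1881, 0.0341]
ee_rot: [[-0.943, -0.333, -0.001], [-0.333, 0.943, -0.001], [0.002, -0.0, -1.0]]
wrist_force: [0.1, -0.0, -0.2]
gripper_width: 0.804
gripper_force: 0.0
```

>>> {"op": "servo_tool", "data": {"targets": [[0, 0, -0.2, 0, 70], [0, 0, -0.4, 0, 60], [0, 0, -0.45, 0, 50], [0, 0, -0.45, 0, 40], [0, 0, -0.45, 0, 34]]}}

```text
time_s: 9.1
tcp_pos: [0.4996, 0.1886, 0.0223]
ee_rot: [[-0.943, -0.333, 0.001], [-0.333, 0.943, 0.0], [-0.001, 0.0, -1.0]]
wrist_force: [-0.1, -0.1, -0.2]
gripper_width: 0.583
gripper_force: 0.0
```

>>> {"op": "servo_tool", "data": {"targets": [[0, 0, 0, 0, 30], [0, 0, 0, 0, 26], [0, 0, 0, 0, 15], [0, 0, 0, 0, 15], [0, 0, 0, 0, 15]]}}

```text
time_s: 9.52
tcp_pos: [0.4997, 0.1886, 0.0225]
ee_rot: [[-0.943, -0.334, 0.001], [-0.334, 0.943, 0.0], [-0.001, 0.0, -1.0]]
wrist_force: [-0.6, 0.4, 2.0]
gripper_width: 0.285
gripper_force: 29.2
```

>>> {"op": "servo_tool", "data": {"targets": [[0, 0, 0, 0, 15], [0, 0, 0, 0, 15], [0, 0, 0, 0, 15], [0, 0, 0, 0, 15], [0, 0, 0, 0, 15]]}}

```text
time_s: 9.93
tcp_pos: [0.4997, 0.1886, 0.0224]
ee_rot: [[-0.943, -0.334, 0.001], [-0.334, 0.943, 0.0], [-0.001, 0.0, -1.0]]
wrist_force: [-0.5, -0.4, 4.8]
gripper_width: 0.28
gripper_force: 29.2
```

>>> {"op": "servo_tool", "data": {"targets": [[0, 0, 0.2, 0, 15], [0, 0, 0.5, 0, 15], [0, 0, 0.9, 0, 15], [0, 0, 1.4, 0, 15], [0, 0, 1.9, 0, 15]]}}

```text
time_s: 10.35
tcp_pos: [0.4987, 0.188, 0.0795]
ee_rot: [[-0.943, -0.333, -0.002], [-0.333, 0.943, -0.001], [0.002, -0.0, -1.0]]
wrist_force: [-0.7, 0.1, -0.5]
gripper_width: 0.285
gripper_force: 29.3
```

>>> {"op": "servo_tool", "data": {"targets": [[0, 0, 0.6, 0, 15], [0, 0, 1.2, 0, 15], [0, 0, 1.8, 0, 15], [0, 0, 2.4, 0, 15], [0, 0, 3.0, 0, 15]]}}

```text
time_s: 10.77
tcp_pos: [0.4986, 0.188, 0.17]
ee_rot: [[-0.943, -0.333, -0.001], [-0.333, 0.943, -0.0], [0.001, 0.0, -1.0]]
wrist_force: [0.7, 0.3, -0.9]
gripper_width: 0.286
gripper_force: 29.3
```

>>> {"op": "servo_tool", "data": {"targets": [[0, 0, 0.7, 0, 15], [0, 0, 1.4, 0, 15], [0, 0, 2.1, 0, 15], [0, 0, 2.7, 0, 15], [0, 0, 3.0, 0, 15]]}}

```text
time_s: 11.18
tcp_pos: [0.4996, 0.1885, 0.2618]
ee_rot: [[-0.943, -0.333, 0.003], [-0.333, 0.943, 0.002], [-0.003, 0.001, -1.0]]
wrist_force: [0.3, 0.6, -0.8]
gripper_width: 0.282
gripper_force: 29.3
```

>>> {"op": "servo_tool", "data": {"targets": [[0, 0, 0, 0, 15], [0, 0, 0, 0, 15], [0, 0, 0, 0, 15], [0, 0, 0, 0, 15], [0, 0, 0, 0, 15]]}}

```text
time_s: 11.6
tcp_pos: [0.4989, 0.1882, 0.2578]
ee_rot: [[-0.943, -0.333, -0.002], [-0.333, 0.943, -0.001], [0.003, -0.001, -1.0]]
wrist_force: [0.2, 0.4, -0.5]
gripper_width: 0.279
gripper_force: 29.3
```

Run:
```python
from h import *
d=cap('side','s6');t=cap('top','t6');w=cap('wrist','w6'); s=r.sense(); R=s['ee_rot'];print('tooly',np.degrees(np.arctan2(R[1][1],R[0][1])),s['tcp_pos'],s['gripper_width'],s['wrist_force'],s['moment'])
def c(im,x,y,w,h): x=max(0,min(x,560-w));y=max(0,min(y,420-h));print(x,y);return cv2.resize(im['pixels'][y:y+h,x:x+w,::-1],(400,300),interpolation=cv2.INTER_CUBIC)
p=proj(d,s['tcp_pos'])[0].astype(int);q=proj(t,s['tcp_pos'])[0].astype(int);print(p,q)
i=np.vstack([np.hstack([c(d,p[0]-66,p[1]-50,133,100),c(t,q[0]-66,q[1]-50,133,100)]),np.hstack([c(w,0,0,560,420),c(d,220,80,200,150)])])
cv2.imwrite('pics/c6.png',i)
```

```text
tooly 109.46833418626045 [0.49921572 0.18836656 0.25843769] 0.2846249234146259 [-0.40343642  0.72152431 -0.52438409] [-0.00447925 -0.03678032 -0.00858685]
[296  89] [167 212]
230 39
101 162
0 0
220 80
```

View pics/c6.png

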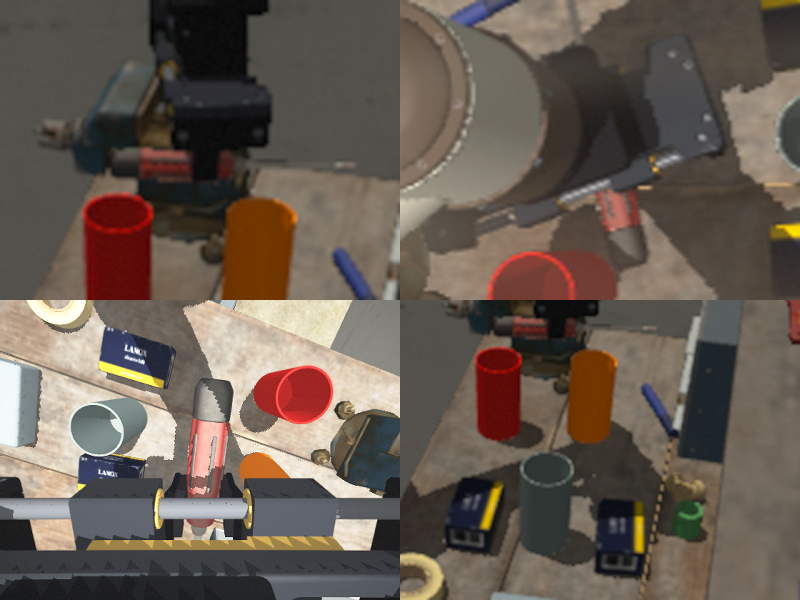

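The screwdriver hangs in the fingers, handle toward the robot, with nothing else disturbed; in the side crop its end is at (112,163) and its tip at (356,165). I'll check the level and the position along the axis.

Run:
```python
from h import *
d=load('s6');w=load('w6'); T=np.array([.4992,.1884,.2584]); a=np.radians(19.47);m=np.array([np.cos(a),np.sin(a),0]);n=np.array([-m[1],m[0],0])
g=lambda x,y:((x+.5)/3.0075-.5+230,(y+.5)/3-.5+39)
def pl(u):
    o,v=ray(d,u); X=o+v*((T-o)@n)/(v@n); return round((X-T)@m*1e3,1),round((X[2]-T[2])*1e3,1)
for nm,u in (('end',(112,163)),('endtop',(114,150)),('tip',(356,165)),('shank start',(237,162)),('shank',(300,164))): print(nm,pl(g(*u)))
e=tri([(d,g(112,163)),(w,(211*1.4,80*1.4))]);print('end tri',(e-T)@m,(e-T)@n,e[2]-T[2])
# shank line in side image: darkest/brightest rows per column
p=d['pixels'].astype(int).sum(2)
for x in range(316,350,4): print(x,p[84:102,x])
```

```text
end (np.float64(-76.0), np.float64(-7.2))
endtop (np.float64(-74.2), np.float64(5.1))
tip (np.float64(135.6), np.float64(-19.5))
shank start (np.float64(31.1), np.float64(-11.5))
shank (np.float64(86.1), np.float64(-16.1))
end tri -0.07725518115482405 0.003843666071187017 -0.009412355971664732
316 [ 86  61  50  35 182 237 240 240 185 219 251 265 302 335 352 348 336 337]
320 [239 236 234 234 238 236 236 236 184 223 270 333 372 365 362 365 366 364]
324 [240 237 231 232 236 238 239 239 182 217 239 315 370 366 354 340 342 358]
328 [241 239 237 231 231 230 231 234 237 255 258 311 356 361 354 342 336 342]
332 [240 237 240 240 231 231 236 235 238 259 259 306 339 348 353 340 337 348]
336 [239 237 242 239 239 240 238 236 239 262 267 228 289 342 348 346 347 357]
340 [238 239 243 242 239 242 242 239 242 260 259 242 276 315 335 344 356 357]
344 [239 241 239 239 238 239 240 239 236 326 297 228 238 300 345 343 336 335]
348 [239 238 239 236 236 239 238 239 236 263 261 243 240 274 308 324 342 342]
```

Run:
```python
from h import *
w=load('w6'); T=np.array([.4992,.1884,.2584]); a=np.radians(19.47);m=np.array([np.cos(a),np.sin(a),0]);n=np.array([-m[1],m[0],0])
hsv=cv2.cvtColor(w['pixels'],cv2.COLOR_RGB2HSV).astype(int)
M=((hsv[...,0]<10)|(hsv[...,0]>170))&(hsv[...,1]>60); M[:, :240]=0; M[:,335:]=0
print('tcp px',proj(w,T),proj(w,T-.05*m-[0,0,.008]))
for zo in (-.004,-.010):
  P=[]
  for y in range(170,275,8):
    x=np.where(M[y])[0]
    if len(x)>20:
        L=(x.min(),x.max()); X=(atz(w,(L[0]-.5,y),T[2]+zo)+atz(w,(L[1]+.5,y),T[2]+zo))/2
        P.append(((X-T)@m*1e3,(X-T)@n*1e3,*L))
  P=np.array(P); print(P.round(1).tolist() if zo==-.004 else '', 'yaw deg',np.degrees(np.arctan(np.polyfit(P[:,0],P[:,1],1)[0])),np.polyval(np.polyfit(P[:,0],P[:,1],1),0))
# same on w5 as bias check
w=load('w5')
```

```text
tcp px [[286.57064673 276.18425196]] [[286.67528477 174.33353215]]
[[-52.7, 3.4, 269.0, 319.0], [-48.9, 3.4, 268.0, 320.0], [-45.1, 3.0, 267.0, 319.0], [-41.2, 2.1, 266.0, 316.0], [-37.2, 1.6, 265.0, 315.0], [-33.3, 1.1, 264.0, 314.0], [-29.2, 0.9, 264.0, 313.0], [-25.1, 0.4, 263.0, 312.0], [-20.9, -0.3, 262.0, 310.0], [-16.7, -0.8, 261.0, 309.0], [-12.4, -1.0, 261.0, 308.0], [-8.1, -1.3, 261.0, 307.0], [-3.7, -1.3, 262.0, 306.0], [0.8, -1.6, 263.0, 304.0]] yaw deg -5.877980352710631 -2.056710490070605
 yaw deg -5.877980352710648 -1.793826222682098
```

Run:
```python
from h import *
d=load('s6'); T=np.array([.4992,.1884,.2584])
g=lambda x,y:((x+.5)/3.0075-.5+230,(y+.5)/3-.5+39)
a0=np.radians(19.47); n0=np.array([-np.sin(a0),np.cos(a0),0])
for yaw in (-4.5,-5.9):
  a=a0+np.radians(yaw);m=np.array([np.cos(a),np.sin(a),0]);n=np.array([-m[1],m[0],0]);Q=T-.002*n0
  for nm,u in (('end',(112,163)),('tip',(356,165)),('sh',(300,164))):
    o,v=ray(d,g(*u)); X=o+v*((Q-o)@n)/(v@n); print(yaw,nm,((X-Q)@m*1e3).round(1),((X[2]-Q[2])*1e3).round(1))
w=load('w6');print('tip in wrist',proj(w,T+.13*np.array([np.cos(a),np.sin(a),0])-[0,0,.005]))
```

```text
-4.5 end -76.0 -9.6
-4.5 tip 132.4 -11.9
-4.5 sh 84.3 -10.8
-5.9 end -76.0 -10.7
-5.9 tip 131.7 -9.9
-5.9 sh 84.0 -9.6
tip in wrist [[264.64338341 461.67713088]]
```

>>> {"op": "servo_tool", "data": {"targets": [[0, -0.3, 0, -0.01, 15], [-0.1, -0.9, 0, -0.02, 15], [-0.1, -1.6, 0, -0.03, 15], [-0.2, -2.3, 0, -0.04, 15], [-0.2, -3.0, 0, -0.05, 15]]}}

```text
time_s: 12.17
tcp_pos: [0.4927, 0.0971, 0.259]
ee_rot: [[-0.958, -0.285, -0.0], [-0.285, 0.958, -0.0], [0.0, -0.0, -1.0]]
wrist_force: [0.8, 0.0, -1.1]
gripper_width: 0.282
gripper_force: 29.3
```

>>> {"op": "servo_tool", "data": {"targets": [[0, -0.8, 0, -0.01, 15], [-0.1, -1.6, 0, -0.02, 15], [-0.1, -2.4, 0, -0.03, 15], [-0.2, -3.2, 0, -0.04, 15], [-0.2, -4.0, 0, -0.06, 15]]}}

```text
time_s: 12.58
tcp_pos: [0.4865, -0.0232, 0.2591]
ee_rot: [[-0.974, -0.227, -0.0], [-0.227, 0.974, 0.0], [0.0, 0.0, -1.0]]
wrist_force: [-0.8, 0.8, -1.8]
gripper_width: 0.285
gripper_force: 29.3
```

>>> {"op": "servo_tool", "data": {"targets": [[0, -0.8, 0, -0.01, 15], [-0.1, -1.6, 0, -0.02, 15], [-0.1, -2.4, 0, -0.03, 15], [-0.15, -3.1, 0, -0.04, 15], [-0.15, -3.7, 0, -0.055, 15]]}}

```text
time_s: 13.0
tcp_pos: [0.482, -0.1344, 0.2591]
ee_rot: [[-0.985, -0.172, -0.0], [-0.172, 0.985, -0.0], [0.0, -0.0, -1.0]]
wrist_force: [0.6, -0.2, -0.9]
gripper_width: 0.283
gripper_force: 29.3
```

>>> {"op": "servo_tool", "data": {"targets": [[0, -0.4, -0.2, 0, 15], [0, -0.6, -0.6, 0, 15], [0, -0.65, -1.2, 0, 15], [0, -0.67, -1.8, 0, 15], [0, -0.67, -2.3, 0, 15]]}}

```text
time_s: 13.42
tcp_pos: [0.482, -0.1534, 0.189]
ee_rot: [[-0.985, -0.172, -0.001], [-0.172, 0.985, 0.0], [0.001, 0.0, -1.0]]
wrist_force: [0.3, -1.4, -1.3]
gripper_width: 0.283
gripper_force: 29.3
```

>>> {"op": "servo_tool", "data": {"targets": [[0, 0, -0.3, 0, 15], [0, 0, -0.5, 0, 15], [0, 0, -0.5, 0, 15], [0, 0, -0.5, 0, 15], [0, 0, -0.5, 0, 15]]}}

```text
time_s: 13.83
tcp_pos: [0.4835, -0.1527, 0.176]
ee_rot: [[-0.985, -0.174, 0.002], [-0.174, 0.985, -0.0], [-0.002, -0.001, -1.0]]
wrist_force: [0.3, -0.7, -0.7]
gripper_width: 0.284
gripper_force: 29.3
```

Run:
```python
from h import *
d=cap('side','s7');t=cap('top','t7');w=cap('wrist','w7'); s=r.sense(); R=s['ee_rot'];print('tooly',np.degrees(np.arctan2(R[1][1],R[0][1])),s['tcp_pos'],s['gripper_width'],s['time_s'])
T=s['tcp_pos']
def c(im,x,y,w,h): x=max(0,min(x,560-w));y=max(0,min(y,420-h));print(x,y);return cv2.resize(im['pixels'][y:y+h,x:x+w,::-1],(w*4,h*4),interpolation=cv2.INTER_CUBIC)
X=np.array(T)+[.03,0,-.01]
p=proj(d,X)[0].astype(int);q=proj(t,X)[0].astype(int)
cv2.imwrite('pics/c7.png',np.vstack([c(d,p[0]-100,p[1]-37,200,75),c(t,q[0]-100,q[1]-37,200,75)]))
```

```text
tooly 100.02602206943014 [ 0.48331126 -0.15261488  0.17585034] 0.282941888134468 13.9833
167 171
230 170
```

View pics/c7.png

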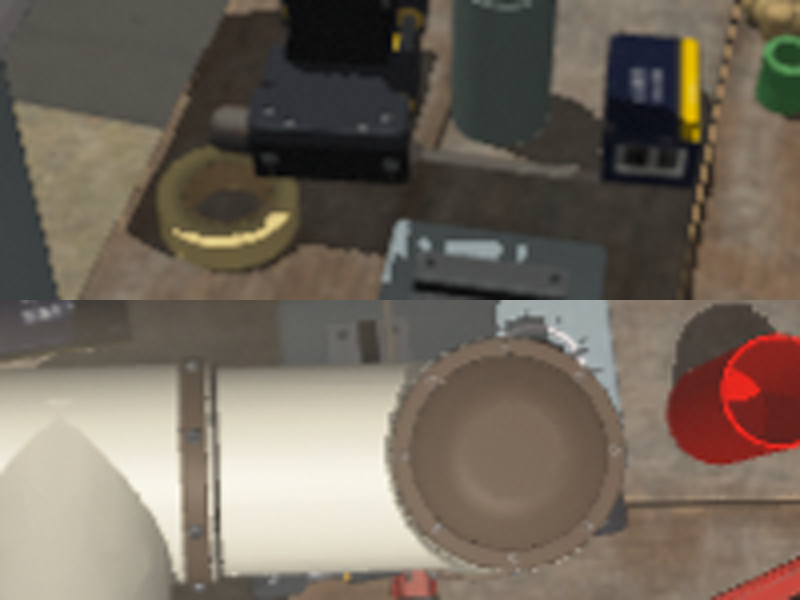

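The side crop shows the shank from (415,155) to its tip at (578,172), parallel to the slot below. The top view is blocked by the arm. I'll compute the pose from the side and wrist pictures.

Run:
```python
from h import *
d=load('s7');w=load('w7'); T=np.array([.4833,-.1526,.1758]); a0=np.radians(10.03)
m=np.array([np.cos(a0),np.sin(a0),0]);n=np.array([-m[1],m[0],0])
hsv=cv2.cvtColor(w['pixels'],cv2.COLOR_RGB2HSV).astype(int)
M=((hsv[...,0]<10)|(hsv[...,0]>170))&(hsv[...,1]>60); M[:, :240]=0; M[:,335:]=0
P=[]
for y in range(170,275,8):
    x=np.where(M[y])[0]
    if len(x)>20:
        X=(atz(w,(x.min()-.5,y),T[2]-.008)+atz(w,(x.max()+.5,y),T[2]-.008))/2; P.append(((X-T)@m*1e3,(X-T)@n*1e3,x.min(),x.max()))
P=np.array(P);f=np.polyfit(P[:,0],P[:,1],1);print('wrist yaw',np.degrees(np.arctan(f[0])),f[1],P[::4].round(1).tolist())
g=lambda x,y:((x+.5)/4-.5+167,(y+.5)/4-.5+171)
for yaw in (-4.5,-5.5,-6.5):
  a=a0+np.radians(yaw);mm=np.array([np.cos(a),np.sin(a),0]);nn=np.array([-mm[1],mm[0],0]);Q=T-.0015*n
  for nm,u in (('end',(214,127)),('sh0',(418,156)),('tip',(578,171))):
    o,v=ray(d,g(*u)); X=o+v*((Q-o)@nn)/(v@nn); print(yaw,nm,((X-Q)@mm*1e3).round(1),((X[2]-Q[2])*1e3).round(1),X.round(4))
```

```text
wrist yaw -5.716243744708002 -1.8161555181933562 [[-51.6, 3.6, 269.0, 320.0], [-35.8, 1.6, 265.0, 315.0], [-18.9, -0.1, 262.0, 311.0], [-1.1, -1.4, 262.0, 306.0]]
-4.5 end -76.0 -8.0 [ 0.408  -0.1614  0.1678]
-4.5 sh0 36.5 -12.5 [ 0.5199 -0.1506  0.1633]
-4.5 tip 123.1 -10.1 [ 0.606  -0.1422  0.1657]
-5.5 end -76.4 -9.4 [ 0.4074 -0.1601  0.1664]
-5.5 sh0 36.6 -11.9 [ 0.5201 -0.1512  0.1639]
-5.5 tip 123.1 -7.8 [ 0.6063 -0.1444  0.168 ]
-6.5 end -76.9 -10.8 [ 0.4068 -0.1588  0.165 ]
-6.5 sh0 36.7 -11.2 [ 0.5202 -0.1518  0.1646]
-6.5 tip 123.2 -5.5 [ 0.6066 -0.1465  0.1703]
```

>>> {"op": "servo_tool", "data": {"targets": [[-0.05, 0.02, -0.4, 0, 15], [-0.09, 0.04, -0.9, 0, 15], [-0.09, 0.04, -1.5, 0, 15], [-0.09, 0.04, -2.0, 0, 15], [-0.09, 0.04, -2.4, 0, 15]]}}

```text
time_s: 14.4
tcp_pos: [0.48, -0.1514, 0.1025]
ee_rot: [[-0.985, -0.174, 0.0], [-0.174, 0.985, 0.0], [-0.0, 0.0, -1.0]]
wrist_force: [0.0, 0.8, -0.5]
gripper_width: 0.285
gripper_force: 29.3
```

>>> {"op": "servo_tool", "data": {"targets": [[0, 0, -0.1, 0, 15], [0, 0, -0.1, 0, 15], [0, 0, -0.1, 0, 15], [0, 0, -0.1, 0, 15], [0, 0, -0.1, 0, 15]]}}

```text
time_s: 14.82
tcp_pos: [0.4808, -0.1515, 0.101]
ee_rot: [[-0.985, -0.174, 0.002], [-0.174, 0.985, -0.0], [-0.002, -0.0, -1.0]]
wrist_force: [1.0, 0.0, -1.1]
gripper_width: 0.283
gripper_force: 29.3
```

Run:
```python
from h import *
d=cap('side','s8');w=cap('wrist','w8'); s=r.sense(); R=s['ee_rot'];print('tooly',np.degrees(np.arctan2(R[1][1],R[0][1])),s['tcp_pos'],s['gripper_width'],s['time_s'])
p=proj(d,[.56,-.147,.08])[0].astype(int); x,y=p[0]-67,p[1]-50; print(x,y)
cv2.imwrite('pics/c8.png',cv2.resize(d['pixels'][y:y+100,x:x+133,::-1],(798,600),interpolation=cv2.INTER_CUBIC))
```

```text
tooly 100.0163531112138 [ 0.48054377 -0.15145752  0.10075599] 0.2869281086655161 14.9167
221 186
```

View pics/c8.png

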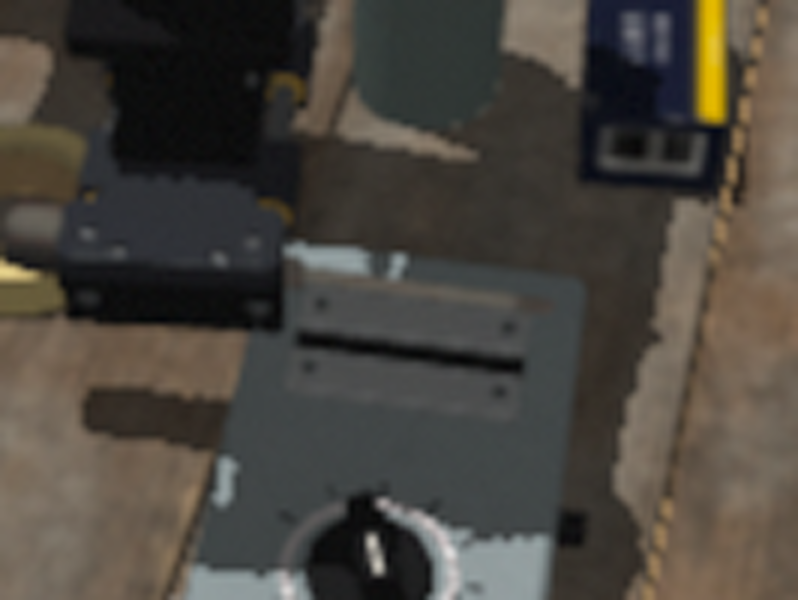

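The side crop shows the shank line from (285,270) to its tip at (552,303), parallel to the slot line (300,338)–(523,367), and well clear above it. The dial is still on its mark. I'll compare shank and slot in this one picture.

Run:
```python
from h import *
d=load('s8'); g=lambda x,y:((x+.5)/6-.5+221,(y+.5)/6-.5+186)
h=lambda p,q:np.degrees(np.arctan2(*(q-p)[1::-1]))
# slot: outer bar corners (bar tops) in this view, and slot ends
for z in (.056,.053):
  A=atz(d,g(299,338),z);B=atz(d,g(523,367),z);print('slot',z,h(A,B),((A+B)/2).round(4),np.linalg.norm(A-B))
for z in (.0907,.0887):
  A=atz(d,g(290,270),z);B=atz(d,g(552,303),z); u=(B-A)/np.linalg.norm(B-A);print('shank',z,h(A,B),'tip',B.round(4),'shank_mid if tip-56',(B-.056*u).round(4))
# refine shank line by columns: brightness profile, vs row
p=d['pixels'].astype(int)
for x in range(270,316,4): print(x,p[226:244,x].sum(1))
T=np.array([.4805,-.1515,.1008]);a=np.radians(4.4);print('pred mid',T+.08*np.array([np.cos(a),np.sin(a),0])-[0,.0015,.01])
```

```text
slot 0.056 4.930981559758568 [ 0.5623 -0.149   0.056 ] 0.08766098553144186
slot 0.053 4.930981559758588 [ 0.5618 -0.1466  0.053 ] 0.08799900501467313
shank 0.0907 4.9876405309326595 tip [ 0.614  -0.1401  0.0907] shank_mid if tip-56 [ 0.5582 -0.145   0.0907]
shank 0.0887 4.9876405309327225 tip [ 0.6138 -0.1384  0.0887] shank_mid if tip-56 [ 0.558  -0.1433  0.0887]
270 [280 413 381 248 186 184 182 173 189 202 205 208 214 221 194 147 120 140]
274 [162 371 460 459 378 280 265 241 229 199 145 177 221 248 240 153  44  52]
278 [160 362 458 459 444 346 265 243 228 234 229 230 232 231 234 199 104  46]
282 [149 161 297 287 306 312 266 265 240 221 227 227 231 233 244 238 156  44]
286 [141 144 281 358 363 404 346 270 253 235 234 229 230 231 230 237 201 109]
290 [139 134 151 189 206 205 212 250 268 245 232 229 227 230 234 244 239 155]
294 [140 146 146 182 202 205 202 235 277 260 235 232 229 228 232 227 238 202]
298 [144 147 142 156 188 202 203 211 246 268 238 222 230 231 229 230 244 235]
302 [153 148 145 144 177 203 205 206 229 272 261 234 230 229 224 232 227 239]
306 [154 157 154 152 162 193 208 204 211 234 249 230 219 201 165 191 225 241]
310 [157 160 161 152 148 177 204 203 205 192 186 194 205 211 206 209 212 208]
314 [159 159 161 163 160 168 191 206 206 206 204 204 206 206 207 209 207 207]
pred mid [ 0.56026422 -0.14686248  0.0908    ]
```

>>> {"op": "servo_tool", "data": {"targets": [[0.03, -0.05, -0.15, 0, 15], [0.03, -0.05, -0.3, 0, 15], [0.03, -0.05, -0.45, 0, 15], [0.03, -0.05, -0.55, 0, 15], [0.03, -0.05, -0.58, 0, 15]]}}

```text
time_s: 15.33
tcp_pos: [0.4804, -0.1529, 0.0817]
ee_rot: [[-0.985, -0.174, -0.002], [-0.174, 0.985, 0.0], [0.002, 0.0, -1.0]]
wrist_force: [-0.3, 0.6, -0.7]
gripper_width: 0.283
gripper_force: 29.3
```

>>> {"op": "servo_tool", "data": {"targets": [[0, 0, 0, 0, 15], [0, 0, 0, 0, 15], [0, 0, 0, 0, 15], [0, 0, 0, 0, 15], [0, 0, 0, 0, 15]]}}

```text
time_s: 15.75
tcp_pos: [0.4811, -0.1529, 0.0828]
ee_rot: [[-0.985, -0.174, 0.0], [-0.174, 0.985, -0.0], [-0.0, -0.0, -1.0]]
wrist_force: [-0.7, 0.5, 0.3]
gripper_width: 0.282
gripper_force: 29.3
```

>>> {"op": "servo_tool", "data": {"targets": [[0, 0, 0, 0, 15], [0, 0, 0, 0, 15], [0, 0, 0, 0, 15], [0, 0, 0, 0, 15], [0, 0, 0, 0, 15]]}}

```text
time_s: 16.17
tcp_pos: [0.481, -0.153, 0.0827]
ee_rot: [[-0.985, -0.174, 0.0], [-0.174, 0.985, 0.0], [-0.0, 0.0, -1.0]]
wrist_force: [0.8, 0.4, -0.7]
gripper_width: 0.281
gripper_force: 29.3
```

Run:
```python
from h import *
d=cap('side','s9'); s=r.sense(); T=s['tcp_pos'];R=s['ee_rot'];print(T,np.degrees(np.arctan2(R[1][1],R[0][1]))-90,s['gripper_width'],s['time_s'],np.abs(s['joint_velocities']).max(),s['wrist_force'])
p=d['pixels'].astype(int).sum(2)
for x in range(274,316,3): print(x,p[228:252,x])
# predicted rows of the shank axis above the slot line, and of the slot, per column
a=np.radians(4.6);u=np.array([np.cos(a),np.sin(a),0]);S=np.array([.5609,-.147,0])
for t in (-.04,0,.04,.05): print(t,'axis',proj(d,S+t*u+[0,0,T[2]-.0102]).round(1),'slot',proj(d,S+t*u+[0,0,.056]).round(1))
```

```text
[ 0.48105141 -0.1529514   0.08266966] 10.01564777484272 0.2863516218852052 16.2167 0.12131309890759899 [-0.38453996  0.56386745 -1.5899643 ]
274 [457 457 456 343 202 214 228 196 210 257 260 251 241 152  44  54 191 235
 221 223 230 232 245 240]
277 [457 457 457 343 201 207 223 230 228 248 264 244 228 171  77  41 138 213
 230 227 230 231 237 235]
280 [248 302 281 205 201 204 220 229 225 240 262 249 245 218 123  43  72 186
 230 228 229 232 233 239]
283 [208 314 282 202 204 204 208 226 231 234 258 264 252 236 159  55  40 163
 220 228 227 231 233 241]
286 [188 202 205 205 204 205 202 221 231 224 241 265 243 237 200 105  36 102
 197 228 228 227 228 229]
289 [156 195 204 202 203 205 205 215 226 228 240 266 260 254 240 153  39  55
 185 233 229 226 229 227]
292 [152 182 202 205 203 203 203 203 219 227 229 246 265 238 221 162  65  42
 143 211 230 225 228 231]
295 [142 171 197 203 204 205 205 199 223 232 226 240 275 261 245 216 121  41
  65 182 229 228 222 229]
298 [141 155 188 204 202 203 203 201 213 222 229 232 258 266 256 234 151  46
  40 164 220 226 226 227]
301 [136 140 180 203 203 205 201 204 200 215 231 222 243 265 252 237 197 108
  47 121 199 226 229 225]
304 [149 142 165 189 202 203 201 202 204 218 231 214 225 263 264 257 233 143
  40  50 182 222 176 141]
307 [163 156 161 186 202 203 201 205 205 207 220 218 206 201 203 220 226 163
  54  52 140 202 220 216]
310 [158 153 145 180 202 203 203 199 203 206 204 205 206 193 184 199 206 205
 207 208 206 207 210 212]
313 [159 158 157 166 191 204 206 204 203 203 204 204 206 200 204 210 209 207
 207 207 208 210 208 207]
-0.04 axis [[271.7 236.8]] slot [[271.7 241.3]]
0 axis [[288.8 239. ]] slot [[288.6 243.6]]
0.04 axis [[306.1 241.3]] slot [[305.7 245.9]]
0.05 axis [[310.4 241.9]] slot [[310.  246.4]]
```

>>> {"op": "servo_tool", "data": {"targets": [[0.03, 0, 0, 0, 15], [0.06, 0, 0, 0, 15], [0.07, 0, 0, 0, 15], [0.07, 0, 0, 0, 15], [0.07, 0, 0, 0, 15]]}}

```text
time_s: 16.63
tcp_pos: [0.4831, -0.153, 0.0826]
ee_rot: [[-0.985, -0.174, -0.0], [-0.174, 0.985, 0.0], [0.0, 0.0, -1.0]]
wrist_force: [-0.0, 0.6, -0.9]
gripper_width: 0.282
gripper_force: 29.3
```

>>> {"op": "servo_tool", "data": {"targets": [[0, 0, 0, 0, 15], [0, 0, 0, 0, 15], [0, 0, 0, 0, 15], [0, 0, 0, 0, 15], [0, 0, 0, 0, 15]]}}

```text
time_s: 17.05
tcp_pos: [0.4831, -0.153, 0.0827]
ee_rot: [[-0.985, -0.174, 0.0], [-0.174, 0.985, -0.0], [-0.0, -0.0, -1.0]]
wrist_force: [0.8, 0.1, -1.1]
gripper_width: 0.287
gripper_force: 29.3
```

Run:
```python
from h import *
s=r.sense(); print(s['tcp_pos'],s['gripper_width'],s['gripper_force'],s['time_s']); print(r.finish_job())
```

```text
[ 0.48310235 -0.15296212  0.08266612] 0.2870135987619896 29.258497245100443 17.05
the job is handed in; nothing more can be done
None
```

The job is handed in at 17 s, verdict not shown: the dial is on its mark and the screwdriver is held still and level, about 14 mm clear of the pole bars, in line with the slot and centred along it to within a few mm; I gripped the handle about 19 mm ahead of handle_mid to keep the gripper off a red cup.

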